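Spent cell into the spring-covered return box

ROBOT

A 7-joint arm with a two-finger parallel gripper is mounted at the origin on a cart in front of the work surface, level with it; the furniture and walls round the work are solid. World frame = base frame: x ahead of the robot, y to its left, z up, the work surface at z = 0. Lengths are in m, angles in rad, forces in N, time in s.
With the tool pointing down it reaches from about 0.35 to 0.9 m from the base axis. Payload 8.1 kg.
Tool frame: the origin (TCP) lies at the very end of the fingers, on their centre line; the grasp point (between the pads) lies arm.grip_point_offset behind it (arm.grip_point_offset is the distance from the TCP to the grasp point, in m); z points along the fingers, y is the line along which they close (so a half turn about z gives the same grasp; the last joint's range is limited). The gripper opens to 92 mm and grips with 3 to 60 N. Pads are 19 mm wide; open, the fingers measure 130 mm over their backs; the gripper's body (75 mm by 190 mm) begins 47 mm behind the grasp point.
Start: joints at [1.215, 0.434, 0.025, 1.573, -0.012, 1.134, -0.075], TCP at [0.156, -0.605, 0.227] pointing down, gripper open.
Joint ranges: [-2.62, 2.62], [-0.44, 2.09], [-1.27, 1.32], [0.08, 2.57], [-1.32, 4.46], [0.12, 2], [-2.74, 2.74]. Speed limits (rad/s): [2.22, 2.22, 3.01, 3.01, 3.14, 3.14, 3.14].

INTERFACE

Orientations are given as a rotation vector (axis times angle).
In Python, from cell import arm gives the robot as it stands. The module is installed in compiled form; this text tells all that it offers.
- The arm moves only by the shell command python3 -m creep 'ROWS' [OPENING] [FORCE]. ROWS is JSON, a list of rows, each a list of 6 numbers: the shift along the tool's x, y, z scaled (see below), then the turn, a rotation vector about the tool's x, y, z scaled (see below). A call has 1 to 20 rows; each row shifts and turns the commanded pose from where the row before left it, along the tool's axes as they then stand; what a row does not reach is not made up. The controller multiplies each number of a shift by 0.4 m and each number of a turn by 120 degrees. A row lasts 1/12 s, in which the tool goes at most 41.7 mm and 7.16 degrees, less where a joint would pass 70% of its speed; a pose out of reach is approached as far as the arm can. A call with a number of a shift or a turn outside -1 to 1 is refused whole. A call with a gripper value outside its range is refused whole. OPENING is the closure, from -1 (fully open) to 1 (shut), set as the call begins (- or left out, the last holds). The fingers move at their own pace and stop on an object; FORCE is the grip in N (left out, the last holds). Time passes only in rows, so rows that do not move let the fingers close. It gives the time, the measured TCP pose, the force, the opening and the grip force at its end, in the units of the state.
- arm.observe(): the state, without advancing time (a new reading comes with each control period).
- arm.get_image(name): name is "scene" or "top" or "wrist"; returns a dict with "frame" (400x640x3 uint8, red, green, blue), "intrinsics" (3x3 intrinsics, pixels), "rvec" (rotation vector, rad) and "tvec" (3), from world to camera coordinates, as OpenCV has them; the wrist camera has in their place "mount" (4x4, takes a point from camera to tool coordinates, whose origin is the TCP and whose axes are the flange's). Camera axes: x right, y down, z forward; pixel columns grow to the right and rows downward; lengths in m; the calibration is good to about 2 mm. A picture is of the moment at which its call begins: read the wrist's pose just before it. There is no depth.
- arm.sign_off(): hands the job in; it is judged then, once.
The state is a dict: "clock": time; "joints": joint angles; "dq": joint speeds; "joint_efforts": joint torques, N m; "position": TCP position; "ee_rot": TCP orientation; "force": force on the tool from outside, world axes, zero at the start; "ft_torque": the same for the moment, N m; "width": opening from 0.0 (shut) to 1.0 (fully open); "gripper_force": force on a finger pad.
Only numpy, scipy, OpenCV 4.12 (cv2) and the standard library are available. Lean on these libraries where they do the work, as an engineer would, in place of code of your own. Each camera call takes 0.05 s, during which the arm holds its last target. There are 200 camera calls.

TASK

On the desk is a small battery return box, with a spent AA cell lying in the trough in front of its spring-closed cover. Without grasping or lifting anything, hold the cover open with one fingertip and meanwhile push the cell in under it with the other, until it drops into the well; then let go, so that the cover shuts over it. Leave the other things on the desk where they are.

Things in the scene. Friction and masses are not known exactly. Their poses are not given: they have to be found in the camera images.
- return_box: Grey battery return box fixed to the desk. Box frame (in mm below): origin on the desk under the middle of the lip edge; x along the trough into the well, away from the robot (yaw up to 0.4 rad either way), y left, z up. Trough: platform 30 high, x -95 to 0, y -22 to +32, with guide rails 4 high at y -13..-9 and +9..+13. Nothing on it is ever higher than 85.
- lip_edge (a point): Middle of the edge where the trough ends and drops into the well: box frame x 0, y 0, z 30. A finger cannot pass under the cover's front lip, and need not: once it has pushed the back end of the cell to this edge or up to 6 mm past it, the cell drops into the well.
- well (a point): Middle of the well's floor: box frame x 37, y 0, z 18. The well is a pit, x 0 to 74, y -10 to +10, with walls up to z 33, under the cover.
- cover (a joint): Opening angle a of the white cover, rad: 0 shut, 0.8 at its stop. It turns about a rod (radius 3.5) parallel to x at y 25, z 37 in the box frame. Pressing the bar on the left of the rod down lifts the cover; a spring shuts it when let go (about 1.5 N at the bar when shut, 3 N open). From 0.5 rad on, the cell passes freely under the cover's front lip.
- cover_lip (a point): Middle of the lower edge of the cover's front lip, which stands across the trough's end. Shut: box frame x 8, y 0, z 37, too low for the cell to pass. The lip is 3 thick, reaches from y -21 to +21 and swings up sideways about the rod. Shut, the cover reaches from x 8 to 80 and up to z 50.
- bar_mid (a point): Middle of the axis of the black round press bar (radius 6, 110 long, parallel to x, box frame x -105 to +5), fixed to the cover on arms 34 long. Its axis is at y = 25 + 34 cos(0.436 - a), z = 37 + 34 sin(0.436 - a), a the cover's angle: shut, y 56 and its top at z 57; at a = 0.64, y 58 and top at z 36. A fingertip may slide along it.
- cell_mid (a point): Centre of the black AA cell with a tan end, 50 mm long, 14 mm in diameter, 24 g, lying on the platform between the rails along the box's x (its own y axis is its length). Its centre starts 32 to 50 mm before the lip edge.
- block_battery: Nine-volt block battery standing right of the box, 18x29x47 mm. Bystander, loose; origin at the centre of its underside.
- standing_cell: Red AA cell with a tan band standing on end, right of the trough, 14 mm in diameter, 50 mm high. Bystander, loose; origin at the centre of its underside.
- memory_stick: Blue memory stick lying right of the well, 18x49x9 mm. Bystander, loose; origin at the centre of its underside.
- tape_roll: Roll of amber tape lying left of the well, 62 mm in diameter, 12 mm high. Bystander, loose; origin at the centre of its underside.
- vial: Small brown vial with grey cap, 22 mm in diameter, 37 mm high. Bystander, loose; origin at the centre of its underside.
- marker: Black marker pen lying at the right, 18x131x20 mm. Bystander, loose; origin at the centre of its underside.
- dish: Clear round dish, 57 mm in diameter, 13 mm high. Bystander, loose; origin at the centre of its underside.

How it is judged:
On the way, in this order (a step that is already met when the one before it is completed fails the run):
1. a finger holds the cover open while the cell still lies in the trough before it (value of joint cover above 0.42 rad and contact force between the fingers and cover above 0.3 N and x of cell_mid in the frame of return_box below -0.014 m), for 0.2 s.
2. with the cover still held open, a finger pushes the cell so that its front end is under the cover (value of joint cover above 0.42 rad and contact force between the fingers and cover above 0.3 N and x of cell_mid in the frame of return_box above -0.012 m and z of cell_mid in the frame of return_box above 0.02 m and contact force between the fingers and cell above 0.01 N), for 0.02 s.
At the end, for the whole second after the job is handed in: The cell lies at rest on the well's floor (its centre less than 29 mm above the desk, within the well) and the cover is shut (under 0.06 rad) (x of cell_mid in the frame of return_box between 0.015 and 0.06 m and y of cell_mid in the frame of return_box between -0.014 and 0.014 m and z of cell_mid in the frame of return_box below 0.029 m and linear speed of cell below 0.02 m/s and value of joint cover below 0.06 rad); the robot touches nothing.
It fails at once if the cell is lifted (its centre more than 14 mm above where it lies in the trough) (z of cell_mid in the frame of return_box above 0.051 m).
It fails at once if the cell falls beside the box (y of cell_mid in the frame of return_box above 0.03 m or y of cell_mid in the frame of return_box below -0.03 m or x of cell_mid in the frame of return_box below -0.1 m).
It fails at once if a bystander is moved more than 15 mm (distance of any of block_battery, standing_cell, memory_stick, tape_roll, vial, marker, dish from where it was at the start of the episode above 0.015 m).
It also fails if it takes over 38 s, if anything falls off the work surface, if the arm or the gripper's body presses on something with over 40 N, if the wrist force passes 120 N, or if a joint passes its speed limit or range.

## Working session

There is one attempt and no reset: what is moved stays moved. The work goes in short steps, Python scripts to look and compute and a shell command to move; the robot and the scene stay as the last step left them, time stands still between calls to the robot, and variables do not carry over. Pictures are saved under pics/ and viewed, at most 10 in all, crops included, and the job is handed in when it is done.

```bash
mkdir -p pics; python3 - <<'E'
from cell import arm
import cv2,numpy as np
s=arm.observe();print({k:np.round(v,3).tolist() for k,v in s.items()},arm.grip_point_offset)
for n in("scene","top","wrist"):
    d=arm.get_image(n);cv2.imwrite(f"pics/{n}0.png",d["frame"][:,:,::-1])
    print(n,{k:np.round(v,4).tolist() for k,v in d.items() if k!="frame"})
E
```

```text
{'clock': 0.0, 'joints': [1.215, 0.435, 0.025, 1.574, -0.012, 1.134, -0.075], 'dq': [0.002, -0.001, 0.0, -0.002, 0.001, 0.001, 0.001], 'joint_efforts': [0.001, -66.786, 0.985, -31.445, -0.061, 0.043, 0.0], 'position': [0.156, -0.605, 0.226], 'ee_rot': [-3.115, -0.396, 0.001], 'force': [-0.403, -1.045, 0.774], 'ft_torque': [-0.012, -0.029, 0.017], 'gripper_force': 0.0, 'width': 1.002} 0.0188
scene {'intrinsics': [[502.9141, 0.0, 318.801], [0.0, 502.9141, 197.2472], [0.0, 0.0, 1.0]], 'rvec': [1.0984, -2.0426, 1.2631], 'tvec': [0.2987, 0.2669, 0.8256]}
top {'intrinsics': [[371.9494, 0.0, 317.6868], [0.0, 371.9494, 196.3364], [0.0, 0.0, 1.0]], 'rvec': [2.1588, -2.1411, 0.1517], 'tvec': [-0.0135, 0.5369, 1.0532]}
wrist {'intrinsics': [[307.2964, 0.0, 320.1455], [0.0, 307.2964, 204.3523], [0.0, 0.0, 1.0]], 'mount': [[-0.0, -0.9692, -0.2463, 0.0666], [1.0, -0.0001, 0.0003, 0.0003], [-0.0003, -0.2463, 0.9692, -0.1572], [0.0, 0.0, 0.0, 1.0]]}
```

View pics/top0.png

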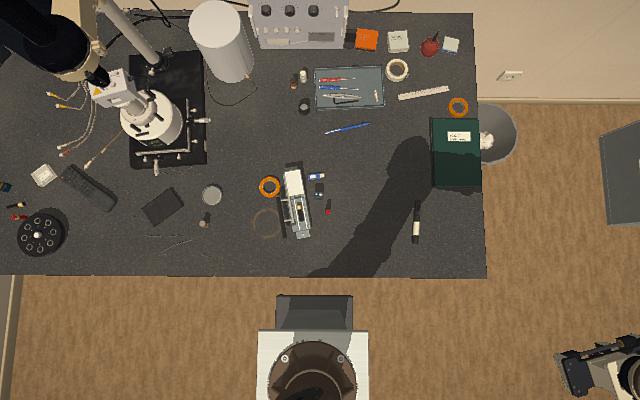

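View pics/scene0.png

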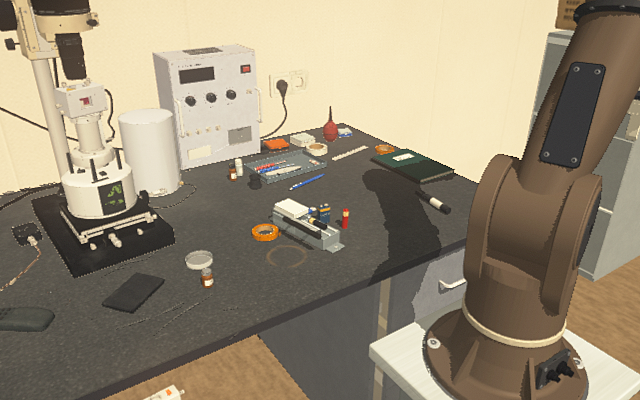

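The top view shows the box at about (297,200), with the trough end towards the robot near (302,236) and the white cover near (294,182). The tape is at (269,186). Next I'll take a magnified crop and cast rough rays.

```bash
cat > h.py <<'E'
import numpy as np,cv2
from cell import arm
from scipy.spatial.transform import Rotation as R
def cam(n):
    """K, camera->world R, centre, frame"""
    s=arm.observe() if n=="wrist" else None
    d=arm.get_image(n)
    if n=="wrist":
        T=np.eye(4);T[:3,:3]=R.from_rotvec(s["ee_rot"]).as_matrix();T[:3,3]=s["position"]
        M=T@np.array(d["mount"]);return d["intrinsics"],M[:3,:3],M[:3,3],d["frame"]
    W=R.from_rotvec(d["rvec"]).as_matrix().T
    return d["intrinsics"],W,-W@np.array(d["tvec"]),d["frame"]
def ray(c,p):
    v=c[1]@np.linalg.solve(c[0],[p[0],p[1],1]);return c[2],v/np.linalg.norm(v)
def plane(c,p,z):
    o,v=ray(c,p);return o+v*(z-o[2])/v[2]
def tri(rs):
    A=[np.eye(3)-np.outer(v,v) for o,v in rs];X=np.linalg.solve(sum(A),sum(a@o for a,(o,v) in zip(A,rs)))
    return X,[np.linalg.norm(a@(X-o)) for a,(o,v) in zip(A,rs)]
def proj(c,X):
    q=np.array(c[0])@(c[1].T@(np.array(X)-c[2]));return q[:2]/q[2]
E
python3 - <<'E'
from h import *
c=cam("top")
for p in [(302,236),(294,172),(269,186),(297,205)]: print(p,plane(c,p,0.04).round(3))
cv2.imwrite("pics/topc.png",cv2.resize(c[3][155:245,240:340,::-1],None,fx=6,fy=6,interpolation=cv2.INTER_CUBIC))
s=arm.observe();print(R.from_rotvec(s["ee_rot"]).as_matrix().round(3))
E
```

```text
(302, 236) [0.421 0.035 0.04 ]
(294, 172) [0.609 0.061 0.04 ]
(269, 186) [0.566 0.134 0.04 ]
(297, 205) [0.511 0.051 0.04 ]
[[ 0.968  0.25  -0.   ]
 [ 0.25  -0.968  0.001]
 [-0.    -0.001 -1.   ]]
```

View pics/topc.png

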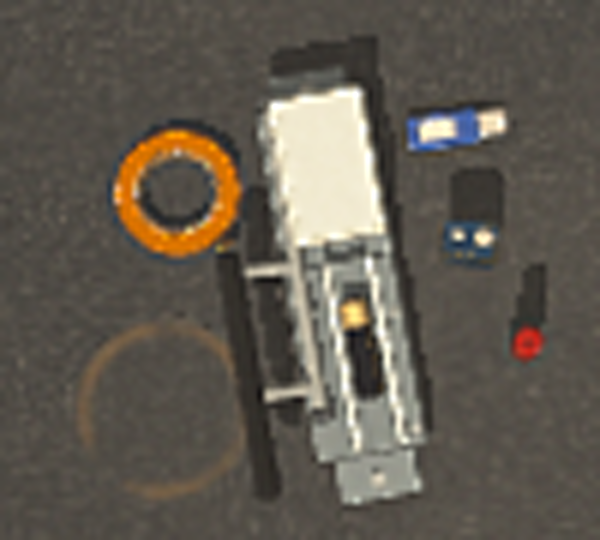

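The crop shows the bar from (228,245) to (265,495), the cell with its tan end at (353,313) and black end at (370,395), and the lip near (340,245). The box yaw is about +0.15. I'll move the wrist camera over it.

```bash
python3 -m creep '[[0.056,-0.081,0,0,0,0],[0.056,-0.081,0,0,0,0],[0.056,-0.081,0,0,0,0],[0.056,-0.081,0,0,0,0],[0.056,-0.081,0,0,0,0],[0.056,-0.081,0,0,0,0],[0.056,-0.081,0,0,0,0],[0.056,-0.081,0,0,0,0],[0.056,-0.081,0,0,0,0],[0.056,-0.081,0,0,0,0],[0.056,-0.081,0,0,0,0],[0.056,-0.081,0,0,0,0],[0.056,-0.081,0,0,0,0],[0.056,-0.081,0,0,0,0],[0.056,-0.081,0,0,0,0],[0.056,-0.081,0,0,0,0],[0.056,-0.081,0,0,0,0],[0.056,-0.081,0,0,0,0],[0,0,0,0,0,0]]'
python3 - <<'E'
from h import *
import pickle
c=cam("wrist");cv2.imwrite("pics/w1.png",c[3][:,:,::-1]);pickle.dump(c,open("w1.pkl","wb"))
print(arm.observe()["position"],arm.observe()["ee_rot"],arm.observe()["clock"])
E
```

```text
clock: 1.78
position: [0.4029, 0.0678, 0.2275]
ee_rot: [-3.111, -0.407, -0.006]
force: [0.1, 0.6, 0.2]
width: 0.998
gripper_force: 0.0
[0.40169143 0.06432291 0.22695512] [-3.11334867e+00 -4.05917315e-01 -1.74831910e-03] 1.8333
```

View pics/w1.png

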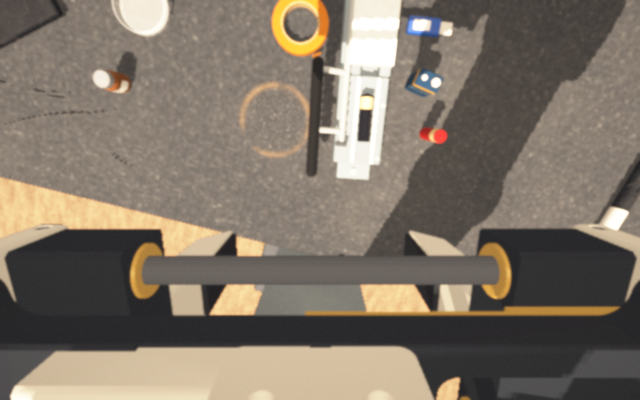

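The wrist view shows the bar from (318,57) to (312,175). The cell's tan end is at (367,102) and its black body runs to about (364,140). The lip edge is near row 65. I'll take a second wrist view, shifted, and triangulate the bar and the cell.

```bash
python3 -m creep '[[0.06,0.08,0,0,0,0],[0.06,0.08,0,0,0,0],[0,0,0,0,0,0],[0,0,0,0,0,0],[0,0,0,0,0,0]]'
cat > m.py <<'E'
from h import *
import pickle,sys
c1=pickle.load(open("w1.pkl","rb"));c2=cam("wrist");cv2.imwrite("pics/w2.png",c2[3][:,:,::-1]);pickle.dump(c2,open("w2.pkl","wb"))
def find(c,guess):
    f=c[3];m=((f.max(2)<52)).astype(np.uint8);m[215:]=0
    n,l,st,ce=cv2.connectedComponentsWithStats(m)
    out=[]
    for g in guess:
        d=[np.hypot(*(ce[i]-g)) if 60<st[i][4]<4000 else 1e9 for i in range(n)];i=int(np.argmin(d))
        pts=np.argwhere(l==i)[:,::-1].astype(np.float32)
        r=cv2.minAreaRect(pts);v=np.linalg.svd(pts-pts.mean(0),full_matrices=False)[2][0];v*=np.sign(v[1])
        t=(pts-pts.mean(0))@v;e=[pts.mean(0)+v*(t.min()-.5),pts.mean(0)+v*(t.max()+.5)]
        print("comp",st[i],r[1]);out.append(e)
    return out
def tan(c,g):
    f=c[3];h=cv2.cvtColor(f,cv2.COLOR_RGB2HSV);m=cv2.inRange(h,(12,90,120),(28,255,255));m[215:]=0
    n,l,st,ce=cv2.connectedComponentsWithStats(m);i=1+int(np.argmin(np.hypot(*(ce[1:]-g).T)));print("tan",st[i],ce[i]);return ce[i]
g1=[np.array([315,116.]),np.array([365,120.])]
X0=[plane(c1,g,.045) for g in g1];g2=[proj(c2,X) for X in X0]
A=find(c1,g1);B=find(c2,g2)
for nm,a,b in zip(("bar","cell"),A,B):
    for k in(0,1):
        X,e=tri([ray(c1,a[k]),ray(c2,b[k])]);z=.0514 if nm=="bar" else .040
        print(nm,k,a[k].round(1),b[k].round(1),X.round(4),np.round(e,4),plane(c1,a[k],z).round(4),plane(c2,b[k],z).round(4))
t1=tan(c1,(367,102));t2=tan(c2,proj(c2,plane(c1,(367,102),.04)))
print(tri([ray(c1,t1),ray(c2,t2)]),plane(c1,t1,.042).round(4),plane(c2,t2,.042).round(4))
E
python3 m.py
```

```text
clock: 2.25
position: [0.4626, 0.0099, 0.2264]
ee_rot: [-3.117, -0.394, 0.002]
force: [-0.0, -0.3, -0.1]
width: 0.998
gripper_force: 0.0
comp [314  58   9  24 147] (8.0, 23.0)
comp [314  58   9  24 147] (8.0, 23.0)
comp [561 191  21  24 110] (5.74741268157959, 30.419233322143555)
comp [561 191  21  24 110] (5.74741268157959, 30.419233322143555)
bar 0 [316.8  57.5] [578.8 188.9] [0.4933 0.0755 0.4263] [0.0344 0.0344] [0.5313 0.1056 0.0514] [ 0.5332 -0.2664  0.0514]
bar 1 [319.5  81.6] [561.4 214.9] [0.4966 0.0745 0.4259] [0.0357 0.0357] [0.5103 0.0973 0.0514] [ 0.501  -0.2608  0.0514]
cell 0 [316.8  57.5] [578.8 188.9] [0.4933 0.0755 0.4263] [0.0344 0.0344] [0.5336 0.1064 0.04  ] [ 0.5333 -0.2764  0.04  ]
cell 1 [319.5  81.6] [561.4 214.9] [0.4966 0.0745 0.4259] [0.0357 0.0357] [0.5118 0.0977 0.04  ] [ 0.5001 -0.2706  0.04  ]
tan [362  95  11   3  18] [367.05555556  95.77777778]
tan [294 136  12  14  42] [301.42857143 142.02380952]
(array([0.50810872, 0.04379121, 0.04811169]), [np.float64(0.0030172177144247568), np.float64(0.003017217714424765)]) [0.5108 0.0454 0.042 ] [0.5058 0.0417 0.042 ]
```

```bash
python3 - <<'E'
import pickle,cv2,numpy as np
from h import *
a=pickle.load(open("w1.pkl","rb"));b=pickle.load(open("w2.pkl","rb"))
u=a[3][0:200,260:450];g=proj(b,plane(a,(340,110),.045)).astype(int);print(g)
x0=g[0]-95;v=b[3][30:230,x0:x0+190];print(x0)
im=np.hstack([cv2.resize(q,None,fx=2.1,fy=2.9,interpolation=cv2.INTER_CUBIC) for q in(u,v)])
cv2.imwrite("pics/cr.png",im[:,:,::-1]);print(im.shape)
for y in(70,100,130,160): print(a[3][y,300:376].max(1).tolist())
E
```

```text
[273 150]
178
(580, 798, 3)
[147, 144, 139, 138, 134, 135, 138, 141, 143, 141, 132, 107, 73, 52, 43, 42, 41, 40, 42, 40, 40, 45, 72, 121, 160, 175, 181, 187, 209, 238, 250, 253, 253, 253, 252, 252, 252, 251, 250, 249, 248, 247, 245, 243, 245, 250, 253, 254, 252, 246, 236, 238, 243, 245, 245, 245, 245, 245, 244, 234, 210, 180, 181, 190, 202, 211, 221, 228, 231, 234, 237, 238, 235, 225, 204, 195]
[187, 202, 209, 214, 209, 197, 181, 161, 144, 117, 90, 73, 70, 69, 71, 72, 70, 67, 63, 57, 63, 76, 85, 82, 80, 83, 80, 81, 83, 81, 82, 81, 85, 87, 89, 98, 124, 174, 221, 239, 244, 248, 252, 254, 254, 254, 250, 235, 224, 233, 243, 245, 246, 246, 250, 255, 255, 255, 255, 254, 254, 255, 255, 255, 255, 255, 255, 255, 255, 255, 255, 255, 253, 243, 244, 254]
[150, 150, 150, 157, 165, 176, 186, 176, 140, 93, 72, 70, 73, 71, 69, 65, 61, 72, 129, 217, 248, 252, 253, 253, 253, 253, 253, 253, 253, 253, 253, 252, 252, 252, 252, 252, 251, 251, 251, 251, 251, 253, 253, 252, 243, 228, 231, 241, 244, 245, 246, 249, 254, 255, 255, 255, 253, 229, 148, 83, 62, 62, 65, 66, 66, 68, 63, 59, 72, 103, 171, 236, 254, 255, 255, 255]
[147, 145, 145, 143, 145, 138, 116, 84, 70, 70, 72, 71, 71, 68, 62, 60, 69, 97, 126, 142, 141, 139, 141, 144, 147, 150, 151, 154, 152, 150, 153, 156, 168, 203, 231, 241, 244, 246, 247, 246, 247, 246, 246, 246, 245, 246, 245, 245, 247, 252, 255, 255, 255, 254, 250, 245, 245, 245, 245, 246, 246, 245, 245, 245, 244, 244, 244, 245, 250, 254, 255, 255, 255, 252, 248, 251]
```

View pics/cr.png

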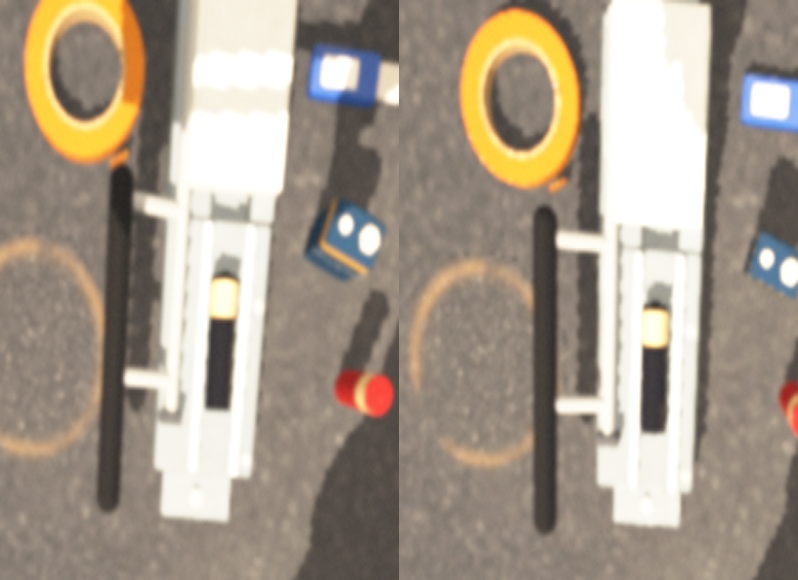

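The crops show the bar and cell cleanly in both views, so I'll triangulate the ends read from them. In w1 the bar runs (317.6,57.2)–(311.4,176.6) and the cell (366.7,94.8)–(363.8,141.4). In w2 the bar runs (247.5,101.4)–(247.5,213.8) and the cell (300.4,135.2)–(299,179).

```bash
cat > t.py <<'E'
from h import *
import pickle
a=pickle.load(open("w1.pkl","rb"));b=pickle.load(open("w2.pkl","rb"))
P={"bar1":((317.6,57.2),(247.5,101.4),.0514),"bar0":((311.4,176.6),(247.5,213.8),.0514),"cellF":((366.7,94.8),(300.4,135.2),.040),"cellB":((363.8,141.4),(299,179),.040),
"coverFL":((345.7,66.2),(277.5,108.6),.05),"coverFR":((392,66.2),(320.5,116),.05)}
Q={}
for k,(p,q,z) in P.items():
    X,e=tri([ray(a,p),ray(b,q)]);m=(plane(a,p,z)+plane(b,q,z))/2;Q[k]=m
    print(k,X.round(4),np.round(e[0],4),"plane",plane(a,p,z).round(4),plane(b,q,z).round(4))
for n,(f,r) in {"bar":("bar1","bar0"),"cell":("cellF","cellB")}.items():
    d=Q[f]-Q[r];print(n,"len",np.linalg.norm(d).round(4),"yaw",np.arctan2(d[1],d[0]).round(4))
d=Q["bar1"]-Q["bar0"];y=np.arctan2(d[1],d[0]);ex=np.array([np.cos(y),np.sin(y),0]);ey=np.array([-ex[1],ex[0],0])
o=(Q["bar1"]+Q["bar0"])/2+ex*.05-ey*.0558;o[2]=0
print("yaw",y,"origin",o.round(4))
for k in Q: print(k,"box mm",(1e3*np.array([(Q[k]-o)@ex,(Q[k]-o)@ey])).round(1))
s=arm.observe();Rm=R.from_rotvec(s["ee_rot"]).as_matrix();print("tool yaw",np.arctan2(Rm[1,0],Rm[0,0]),s["position"])
np.save("box.npy",[y,*o[:2]])
E
python3 t.py
```

```text
bar1 [0.5324 0.1052 0.0487] 0.0001 plane [0.5318 0.1049 0.0514] [0.5324 0.1046 0.0514]
bar0 [0.4142 0.0811 0.052 ] 0.0004 plane [0.4138 0.0808 0.0514] [0.4143 0.0815 0.0514]
cellF [0.5124 0.0451 0.0347] 0.0002 plane [0.5119 0.0459 0.04  ] [0.5125 0.0446 0.04  ]
cellB [0.4648 0.0348 0.039 ] 0.0002 plane [0.4647 0.0347 0.04  ] [0.4651 0.0349 0.04  ]
coverFL [0.5335 0.0751 0.0384] 0.0001 plane [0.5313 0.0755 0.05  ] [0.5332 0.0734 0.05  ]
coverFR [0.5385 0.0303 0.0632] 0.0027 plane [0.5433 0.0303 0.05  ] [0.5372 0.0283 0.05  ]
bar len 0.1204 yaw 0.1976
cell len 0.0484 yaw 0.2172
yaw 0.19755405654405064 origin [0.5331 0.048  0.    ]
bar1 box mm [10.2 55.8]
bar0 box mm [-110.2   55.8]
cellF box mm [-21.    1.4]
cellB box mm [-69.5   0.4]
coverFL box mm [ 4.4 26. ]
coverFR box mm [  3.3 -19.7]
tool yaw 0.2526636212382044 [0.46241234 0.01036691 0.22651516]
```

The measured heights (bar about 50 mm, cell about 37–39 mm) agree with the text. The yaw is about 0.2 and the cell's back end is at x ≈ -69.5. I'll work out the approach to box (-86, 28.5) at z 0.09.

```bash
cat > go.py <<'E'
from h import *
import sys
y,ox,oy=np.load("box.npy");y=.2
t=[float(v)/1e3 for v in sys.argv[1:4]]
s=arm.observe();Rm=R.from_rotvec(s["ee_rot"]).as_matrix();B=R.from_euler("z",y).as_matrix()
cur=B.T@(np.array(s["position"])-[ox,oy,0]);print("box pos mm",(cur*1e3).round(1),"force box",(B.T@s["force"]).round(2),"width",s["width"],"t",s["clock"])
w=B@np.array(t)+[ox,oy,0]
Rt=B@np.diag([1,-1,-1]);print("turn units",(R.from_matrix(Rm.T@Rt).as_rotvec()/np.radians(120)).round(4))
print("shift units in current tool",(Rm.T@(w-s["position"])/.4).round(4),"in aligned",(Rt.T@(w-s["position"])/.4).round(4))
E
python3 go.py -86 28.5 90
```

```text
box pos mm [-76.7 -22.9 226.5] force box [-0.06  0.61  0.2 ] width 0.9994955990348764 t 2.3
turn units [-0.0001  0.0005  0.0251]
shift units in current tool [-0.016  -0.1294  0.3413] in aligned [-0.0231 -0.1284  0.3413]
```

```bash
python3 -m creep '[[0,0,0,0,0,0.025],[-0.012,-0.064,0,0,0,0],[-0.011,-0.064,0,0,0,0],[0,0,0.07,0,0,0],[0,0,0.07,0,0,0],[0,0,0.07,0,0,0],[0,0,0.07,0,0,0],[0,0,0.06,0,0,0],[0,0,0,0,0,0],[0,0,0,0,0,0],[0,0,0,0,0,0]]' 0.174
python3 go.py -86 28.5 90; python3 - <<'E'
from h import *
c=cam("wrist");s=cam("scene");q=proj(s,[.48,.06,.05]).astype(int);x,y=max(q[0]-55,0),q[1]-50
v=cv2.resize(s[3][y:y+100,x:x+110],None,fx=5,fy=5,interpolation=cv2.INTER_CUBIC)
im=np.zeros((600,800,3),np.uint8);im[:500,250:]=v;im[380:600,0:352]=cv2.resize(c[3],(352,220));cv2.imwrite("pics/a.png",im[:,:,::-1])
E
```

```text
clock: 3.22
position: [0.4445, 0.0592, 0.0921]
ee_rot: [-3.126, -0.315, -0.002]
force: [-0.5, -0.6, 0.5]
width: 0.412
gripper_force: 0.0
box pos mm [-84.6  28.6  92.1] force box [-0.65 -0.46  0.49] width 0.4116680482449814 t 3.2167
turn units [ 0.0001 -0.0006  0.0005]
shift units in current tool [-0.0035  0.0001  0.0051] in aligned [-0.0035  0.0002  0.0051]
```

View pics/a.png

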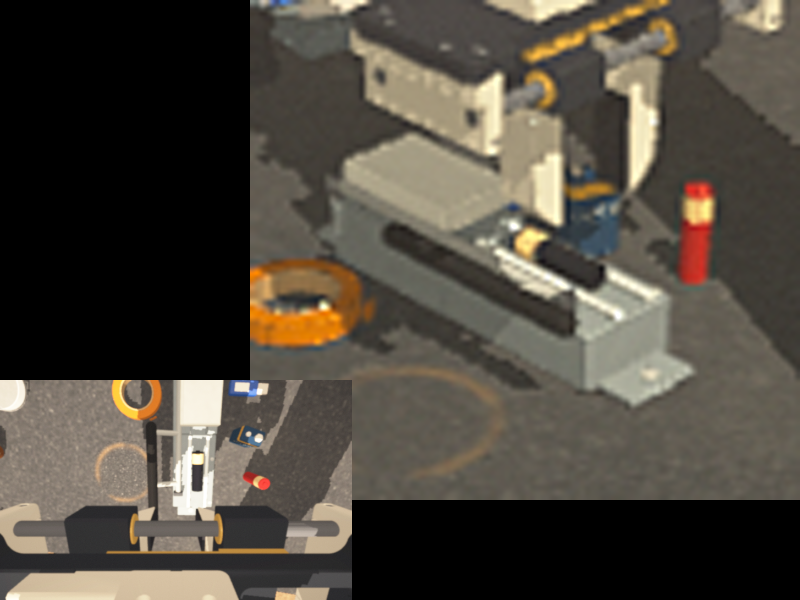

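The fingers straddle as planned: the left one is in line with the bar and the right one is behind the cell, in line with its axis. I'll lower in stages.

```bash
python3 -m creep '[[-0.003,0,0.04,0,0,0],[0,0,0.04,0,0,0],[0,0,0.02,0,0,0],[0,0,0.015,0,0,0],[0,0,0,0,0,0],[0,0,0,0,0,0]]'; python3 go.py -86 28.5 37
```

```text
clock: 3.82
position: [0.4434, 0.0581, 0.0452]
ee_rot: [3.125, 0.314, 0.001]
force: [-0.8, -2.8, 1.4]
width: 0.412
gripper_force: 1.2
box pos mm [-85.9  27.7  45.2] force box [-1.28 -2.55  1.42] width 0.41213225854675517 t 3.8167
turn units [ 0.0003 -0.0001  0.    ]
shift units in current tool [-0.0002 -0.002   0.0205] in aligned [-0.0002 -0.002   0.0205]
```

```bash
python3 - <<'E'
from h import *
s=cam("scene");c=cam("wrist")
q=proj(s,[.46,.07,.05]).astype(int);x,y=q[0]-40,q[1]-40
im=np.zeros((560,800,3),np.uint8);im[:,:560]=cv2.resize(s[3][y:y+70,x:x+70],(560,560),interpolation=cv2.INTER_CUBIC)
im[:480,560:]=cv2.resize(c[3][100:260,280:360],(240,480),interpolation=cv2.INTER_CUBIC)
cv2.imwrite("pics/b.png",im[:,:,::-1]);print(x,y)
E
```

```text
272 187
```

View pics/b.png

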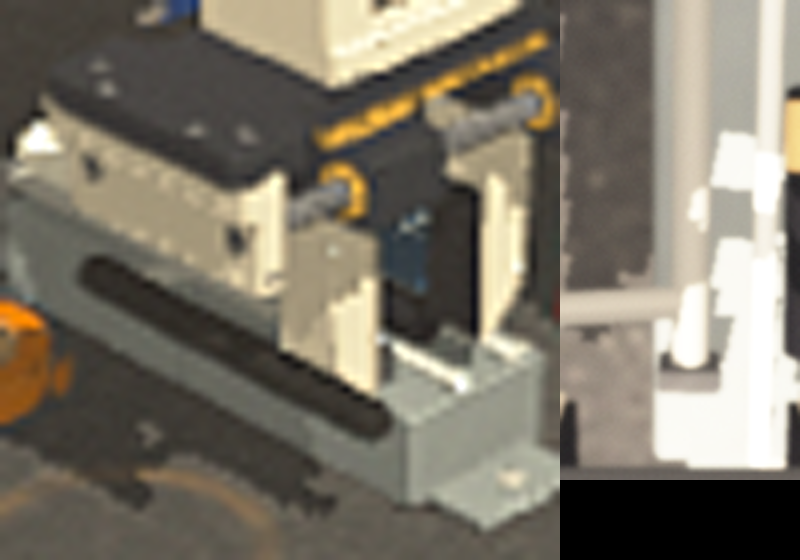

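The left fingertip is thinner than assumed and slipped down on the inner side of the bar (bar at (240,350), finger behind it). I'll go up, open to about 49 mm and come down again.

```bash
python3 -m creep '[[0,0,-0.05,0,0,0],[0,0,-0.03,0,0,0],[0,-0.003,0,0,0,0],[0,0,0,0,0,0],[0,0,0,0,0,0],[0,0,0,0,0,0]]' && python3 -m creep '[[0,0,0,0,0,0],[0,0,0,0,0,0],[0,0,0,0,0,0]]' -0.065; python3 go.py -86 29.5 58
```

```text
clock: 4.42
position: [0.4423, 0.0596, 0.0762]
ee_rot: [3.126, 0.314, -0.001]
force: [-0.3, 0.4, -0.7]
width: 0.413
gripper_force: 0.0
clock: 4.67
position: [0.4425, 0.0597, 0.0764]
ee_rot: [-3.126, -0.314, 0.001]
force: [0.0, -0.0, -0.2]
width: 0.522
gripper_force: 0.0
box pos mm [-86.4  29.4  76.4] force box [ 0.04 -0.02 -0.15] width 0.5221803329142741 t 4.6667
turn units [-0.      0.0003  0.0002]
shift units in current tool [ 0.0011 -0.0003  0.046 ] in aligned [ 0.0011 -0.0003  0.046 ]
```

```bash
python3 -m creep '[[0,0,0.04,0,0,0],[0,0,0.02,0,0,0],[0,0,0.016,0,0,0],[0,0,0,0,0,0],[0,0,0,0,0,0]]'; python3 go.py -86 29.5 37
python3 - <<'E'
from h import *
s=cam("scene");q=proj(s,[.48,.07,.05]).astype(int);x,y=q[0]-50,q[1]-50
cv2.imwrite("pics/c.png",cv2.resize(s[3][y:y+90,x:x+90,::-1],(560,560),interpolation=cv2.INTER_CUBIC))
E
```

```text
clock: 5.08
position: [0.4424, 0.0594, 0.0461]
ee_rot: [3.125, 0.314, -0.002]
force: [-0.0, -0.4, 2.1]
width: 0.53
gripper_force: 1.1
box pos mm [-86.6  29.2  46.1] force box [-0.08 -0.34  2.13] width 0.530039694940639 t 5.0833
turn units [0.0001 0.0006 0.0003]
shift units in current tool [ 0.0014 -0.0008  0.0228] in aligned [ 0.0014 -0.0008  0.0228]
```

View pics/c.png

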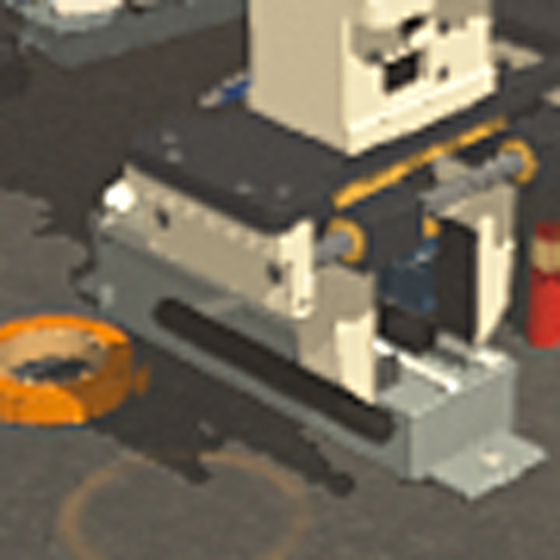

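Now the reading is 2.1 N straight up with little side force, and the fingertip sits on top of the bar, which has moved down. I'll press on to z 37 and hold.

```bash
python3 -m creep '[[0,0,0.0115,0,0,0],[0,0,0.0115,0,0,0],[0,0,0,0,0,0],[0,0,0,0,0,0],[0,0,0,0,0,0],[0,0,0,0,0,0],[0,0,0,0,0,0]]'; python3 go.py -9 29.5 37
```

```text
clock: 5.72
position: [0.4429, 0.0597, 0.0373]
ee_rot: [-3.126, -0.314, -0.001]
force: [0.8, 0.4, 3.3]
width: 0.534
gripper_force: 1.3
box pos mm [-86.   29.4  37.3] force box [0.86 0.25 3.3 ] width 0.5343840745151917 t 5.7167
turn units [ 0.     -0.0002  0.0002]
shift units in current tool [ 0.1925 -0.0003  0.0008] in aligned [ 0.1925 -0.0003  0.0007]
```

```bash
python3 -m creep '[[0.01,0,0,0,0,0],[0.01,0,0,0,0,0],[0.01,0,0,0,0,0],[0.01,0,0,0,0,0],[0.01,0,0,0,0,0],[0.01,0,0,0,0,0],[0.01,0,0,0,0,0],[0.01,0,0,0,0,0],[0.01,0,0,0,0,0],[0.01,0,0,0,0,0],[0,0,0,0,0,0],[0,0,0,0,0,0]]'; python3 go.py -8 29.5 37
python3 - <<'E'
from h import *
c=cam("wrist");s=cam("scene");t=cam("top");q=proj(s,[.5,.06,.05]).astype(int);x,y=q[0]-45,q[1]-45
q=proj(t,[.53,.05,.05]).astype(int)
im=np.zeros((560,800,3),np.uint8);im[:540,:540]=cv2.resize(s[3][y:y+90,x:x+90],(540,540),interpolation=cv2.INTER_CUBIC)
im[:260,540:]=cv2.resize(t[3][q[1]-30:q[1]+30,q[0]-30:q[0]+30],(260,260));im[260:,540:]=cv2.resize(c[3][60:240,240:400],(260,300))
cv2.imwrite("pics/d.png",im[:,:,::-1])
E
```

```text
clock: 6.72
position: [0.483, 0.0679, 0.0373]
ee_rot: [-3.125, -0.314, -0.003]
force: [0.9, -1.5, 3.1]
width: 0.533
gripper_force: 1.6
box pos mm [-45.1  29.5  37.3] force box [ 0.55 -1.61  3.1 ] width 0.5325890779751556 t 6.7167
turn units [-0.0001 -0.0008  0.0001]
shift units in current tool [ 0.0929 -0.0001  0.001 ] in aligned [ 0.0929 -0.0001  0.0008]
```

View pics/d.png

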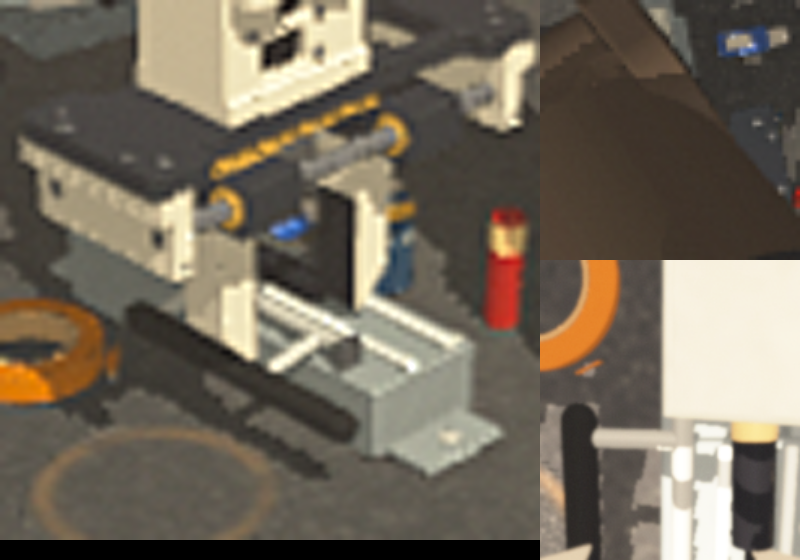

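The cover is open: the bar has dropped in the scene view, and in the wrist inset the cell's tan end is going under the lip ahead of the finger. I'll keep pushing.

```bash
python3 -m creep '[[0.01,0,0,0,0,0],[0.01,0,0,0,0,0],[0.01,0,0,0,0,0],[0.01,0,0,0,0,0],[0.01,0,0,0,0,0],[0.01,0,0,0,0,0],[0.01,0,0,0,0,0],[0.005,0,0,0,0,0],[0,0,0,0,0,0],[0,0,0,0,0,0]]'; python3 go.py -8 29.5 37;python3 - <<'E'
from h import *
c=cam("wrist");cv2.imwrite("pics/e.png",cv2.resize(c[3][60:240,240:400,::-1],(533,600)))
E
```

```text
clock: 7.7
position: [0.5121, 0.0737, 0.0373]
ee_rot: [-3.126, -0.314, -0.002]
force: [0.8, -1.6, 2.9]
width: 0.535
gripper_force: 1.6
box pos mm [-15.5  29.4  37.3] force box [ 0.45 -1.68  2.91] width 0.5353574641055485 t 7.7
turn units [-0.0001 -0.0006  0.0001]
shift units in current tool [ 0.0187 -0.0003  0.0007] in aligned [ 0.0187 -0.0003  0.0007]
```

View pics/e.png

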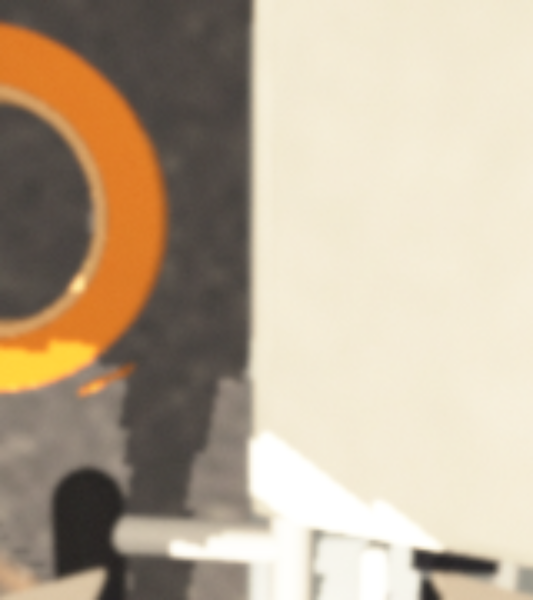

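The cell is mostly under the cover and the finger is close to the lip. I'll finish in small steps, watching the force along x.

```bash
python3 -m creep '[[0.005,0,0,0,0,0],[0.005,0,0,0,0,0],[0.005,0,0,0,0,0],[0,0,0,0,0,0],[0,0,0,0,0,0]]'; python3 go.py -6 29.5 37; python3 -m creep '[[0.004,0,0,0,0,0],[0.004,0,0,0,0,0],[0,0,0,0,0,0],[0,0,0,0,0,0],[0,0,0,0,0,0]]'; python3 go.py -6 29.5 37
```

```text
clock: 8.17
position: [0.5173, 0.0748, 0.0371]
ee_rot: [-3.126, -0.314, -0.0]
force: [-1.5, -1.7, 3.5]
width: 0.532
gripper_force: 1.7
box pos mm [-10.1  29.3  37.1] force box [-1.8  -1.38  3.49] width 0.5317863004914856 t 8.1667
turn units [ 0.     -0.      0.0001]
shift units in current tool [ 0.0103 -0.0004  0.0002] in aligned [ 0.0103 -0.0004  0.0002]
clock: 8.58
position: [0.5205, 0.0754, 0.0371]
ee_rot: [-3.126, -0.314, -0.0]
force: [-0.7, -1.4, 2.9]
width: 0.531
gripper_force: 1.7
box pos mm [-6.9 29.4 37.1] force box [-0.94 -1.26  2.94] width 0.5310173962546119 t 8.5833
turn units [ 0.     -0.0001  0.0002]
shift units in current tool [ 0.0022 -0.0004  0.0004] in aligned [ 0.0022 -0.0004  0.0004]
```

```bash
python3 -m creep '[[0.004,0,0,0,0,0],[0.003,0,0,0,0,0],[0,0,0,0,0,0],[0,0,0,0,0,0],[0,0,0,0,0,0]]'; python3 go.py -4 29.5 37; python3 -m creep '[[0.004,0,0,0,0,0],[0,0,0,0,0,0],[0,0,0,0,0,0],[0,0,0,0,0,0]]'; python3 go.py -3 29.5 37
```

```text
clock: 9.0
position: [0.5233, 0.076, 0.0372]
ee_rot: [-3.126, -0.314, -0.001]
force: [-1.3, -1.9, 3.2]
width: 0.529
gripper_force: 1.6
box pos mm [-4.  29.4 37.2] force box [-1.7  -1.62  3.22] width 0.5291161761315538 t 9.0
turn units [-0.     -0.0002  0.0001]
shift units in current tool [ 0.     -0.0004  0.0004] in aligned [ 0.     -0.0004  0.0004]
clock: 9.33
position: [0.5242, 0.0762, 0.0371]
ee_rot: [3.126, 0.314, -0.001]
force: [-4.7, -2.3, 5.2]
width: 0.535
gripper_force: 3.6
box pos mm [-3.1 29.3 37.1] force box [-5.07 -1.34  5.24] width 0.5352417644887626 t 9.3333
turn units [0.0001 0.0004 0.0001]
shift units in current tool [ 0.0003 -0.0004  0.0001] in aligned [ 0.0003 -0.0004  0.0001]
```

The x force jumped to -5 N at TCP x -3, so the fingertip has reached the lip and the cell should be in the well. I'll back off with the cover still held and check the trough's end.

```bash
python3 -m creep '[[-0.02,0,0,0,0,0],[-0.02,0,0,0,0,0],[-0.02,0,0,0,0,0],[-0.015,0,0,0,0,0],[0,0,0,0,0,0],[0,0,0,0,0,0]]'; python3 go.py -33 29.5 37
python3 - <<'E'
from h import *
y,ox,oy=np.load("box.npy");B=R.from_euler("z",.2).as_matrix()
c=cam("wrist");s=cam("scene")
for x in range(-24,13,3):
    print(x,[(p.round().astype(int).tolist(),k[3][int(p[1]),int(p[0])].tolist()) for k,z in((c,.037),(c,.030),(s,.037)) for p in [proj(k,B@np.array([x/1e3,0,z])+[ox,oy,0])]])
E
```

```text
clock: 9.83
position: [0.4939, 0.07, 0.037]
ee_rot: [3.125, 0.315, -0.003]
force: [-1.6, -0.7, 2.3]
width: 0.531
gripper_force: 1.5
box pos mm [-34.   29.3  37. ] force box [-1.73 -0.34  2.35] width 0.5307299799707447 t 9.8333
turn units [0.0002 0.0009 0.0003]
shift units in current tool [ 0.0025 -0.0004  0.    ] in aligned [ 0.0025 -0.0004  0.    ]
-24 [([374, 234], [222, 201, 170]), ([372, 230], [184, 174, 155]), ([311, 220], [74, 73, 66])]
-21 [([374, 229], [161, 158, 145]), ([372, 225], [159, 157, 145]), ([310, 220], [112, 111, 99])]
-18 [([374, 224], [158, 156, 145]), ([372, 220], [159, 155, 145]), ([309, 220], [85, 87, 79])]
-15 [([375, 218], [158, 157, 147]), ([372, 215], [172, 170, 156]), ([308, 219], [85, 87, 79])]
-12 [([375, 213], [162, 159, 146]), ([373, 209], [224, 217, 204]), ([307, 219], [101, 100, 91])]
-9 [([375, 207], [162, 157, 147]), ([373, 204], [244, 241, 233]), ([306, 218], [121, 121, 110])]
-6 [([375, 202], [186, 181, 169]), ([373, 199], [245, 243, 234]), ([305, 218], [108, 105, 96])]
-3 [([376, 196], [234, 231, 217]), ([373, 194], [246, 245, 237]), ([304, 217], [95, 94, 82])]
0 [([376, 191], [180, 176, 163]), ([374, 188], [156, 152, 141]), ([304, 217], [102, 103, 94])]
3 [([376, 185], [160, 152, 137]), ([374, 183], [237, 229, 202]), ([303, 216], [90, 86, 78])]
6 [([376, 179], [242, 234, 211]), ([374, 177], [243, 235, 213]), ([302, 216], [59, 55, 50])]
9 [([377, 174], [243, 236, 213]), ([374, 172], [244, 236, 215]), ([301, 216], [97, 92, 81])]
12 [([377, 168], [244, 236, 214]), ([375, 166], [245, 237, 217]), ([300, 215], [97, 92, 81])]
```

The trough is bare grey right up to the edge, with no cell left on it. I'll let go by lifting straight up, then check that the cover is shut.

```bash
python3 -m creep '[[0,0,-0.02,0,0,0],[0,0,-0.02,0,0,0],[0,0,-0.03,0,0,0],[0,0,-0.06,0,0,0],[0,0,-0.08,0,0,0],[0,0,-0.08,0,0,0],[0,0,-0.08,0,0,0],[-0.04,0,-0.08,0,0,0],[-0.05,0,0,0,0,0],[-0.05,0,0,0,0,0],[0,0,0,0,0,0],[0,0,0,0,0,0],[0,0,0,0,0,0]]'
python3 - <<'E'
from h import *
y,ox,oy=np.load("box.npy");B=R.from_euler("z",.2).as_matrix()
c=cam("wrist");f=c[3].max(2);P=lambda x,yy,z:proj(c,B@np.array([x,yy,z])/1e3+[ox,oy,0])
print(arm.observe()["force"],arm.observe()["position"])
for x in(-90,-50,-20):  # dark bar centre along y at shut height
    v=[int(f[tuple(P(x,yy,51.4).round().astype(int)[::-1])]) for yy in range(40,75,2)];print("bar",x,v)
print("trough y0",[int(f[tuple(P(x,0,37).round().astype(int)[::-1])]) for x in range(-90,6,4)])
h=cv2.cvtColor(c[3],cv2.COLOR_RGB2HSV)
for x in(20,50,70): print("cover y+30..-40",[int(f[tuple(P(x,yy,50).round().astype(int)[::-1])]) for yy in range(30,-42,-3)])
E
```

```text
clock: 11.02
position: [0.4411, 0.0594, 0.2177]
ee_rot: [-3.126, -0.314, -0.002]
force: [-0.8, -0.1, -0.4]
width: 0.535
gripper_force: 0.0
[ 0.09287732 -0.45072598  0.42639415] [0.44122225 0.05947234 0.2174471 ]
bar -90 [152, 151, 147, 150, 148, 136, 76, 61, 70, 73, 73, 79, 126, 144, 151, 151, 147, 142]
bar -50 [88, 86, 89, 105, 154, 122, 65, 63, 72, 71, 72, 90, 146, 151, 154, 152, 144, 142]
bar -20 [83, 84, 88, 109, 139, 117, 64, 62, 72, 73, 71, 96, 139, 156, 168, 196, 210, 197]
trough y0 [246, 246, 246, 247, 247, 247, 247, 247, 247, 247, 246, 246, 247, 247, 247, 247, 247, 248, 247, 248, 248, 248, 243, 164]
cover y+30..-40 [244, 253, 255, 255, 255, 255, 255, 255, 255, 255, 255, 255, 255, 255, 255, 255, 255, 222, 147, 149, 145, 158, 160, 151]
cover y+30..-40 [240, 252, 253, 249, 250, 250, 249, 249, 250, 255, 255, 255, 255, 255, 255, 255, 255, 238, 92, 139, 129, 226, 246, 255]
cover y+30..-40 [197, 188, 238, 249, 249, 249, 250, 250, 250, 249, 250, 249, 249, 254, 255, 255, 255, 226, 102, 140, 145, 148, 141, 114]
```

```bash
python3 - <<'E'
from h import *
y,ox,oy=np.load("box.npy");B=R.from_euler("z",.2).as_matrix()
a=cv2.imread("pics/scene0.png")[:,:,::-1].astype(int);k=cam("scene");b=k[3].astype(int);P=lambda *X:proj(k,B@np.array(X)/1e3+[ox,oy,0]).round().astype(int)
for X in [(-90,56,51),(-50,56,51),(-10,56,51),(70,0,50),(40,20,50)]:
    p=P(*X);print(X,p,[a[r,p[0]].max() for r in range(p[1]-7,p[1]+8)],[b[r,p[0]].max() for r in range(p[1]-7,p[1]+8)])
E
```

```text
(-90, 56, 51) [313 234] [np.int64(177), np.int64(209), np.int64(233), np.int64(175), np.int64(49), np.int64(60), np.int64(63), np.int64(61), np.int64(55), np.int64(61), np.int64(103), np.int64(123), np.int64(119), np.int64(117), np.int64(114)] [np.int64(178), np.int64(211), np.int64(235), np.int64(177), np.int64(50), np.int64(58), np.int64(65), np.int64(60), np.int64(53), np.int64(61), np.int64(104), np.int64(126), np.int64(123), np.int64(120), np.int64(117)]
(-50, 56, 51) [301 228] [np.int64(190), np.int64(229), np.int64(193), np.int64(92), np.int64(53), np.int64(63), np.int64(63), np.int64(60), np.int64(49), np.int64(79), np.int64(127), np.int64(121), np.int64(118), np.int64(116), np.int64(117)] [np.int64(199), np.int64(235), np.int64(197), np.int64(94), np.int64(51), np.int64(63), np.int64(63), np.int64(56), np.int64(48), np.int64(77), np.int64(131), np.int64(121), np.int64(122), np.int64(117), np.int64(118)]
(-10, 56, 51) [289 221] [np.int64(197), np.int64(207), np.int64(219), np.int64(177), np.int64(80), np.int64(56), np.int64(63), np.int64(65), np.int64(58), np.int64(54), np.in
[... 528 characters left out ...]
36)] [np.int64(71), np.int64(68), np.int64(68), np.int64(57), np.int64(63), np.int64(118), np.int64(166), np.int64(164), np.int64(165), np.int64(165), np.int64(163), np.int64(163), np.int64(163), np.int64(170), np.int64(171)]
(40, 20, 50) [286 209] [np.int64(251), np.int64(251), np.int64(251), np.int64(251), np.int64(250), np.int64(251), np.int64(252), np.int64(253), np.int64(237), np.int64(194), np.int64(196), np.int64(201), np.int64(217), np.int64(201), np.int64(127)] [np.int64(162), np.int64(164), np.int64(164), np.int64(166), np.int64(163), np.int64(163), np.int64(163), np.int64(166), np.int64(171), np.int64(184), np.int64(202), np.int64(205), np.int64(219), np.int64(202), np.int64(128)]
```

The bar and cover edges are at the same pixels as at the start, so the cover is fully shut. The trough is empty and the robot is clear.

```bash
python3 -c "
from cell import arm
print(arm.sign_off())"
```

```text
the job is handed in; nothing more can be done
None
```

I've handed the job in: the trough is empty, the cover is fully shut again and the arm is clear of everything; the cell must be in the well, though the cover hides it from the cameras.

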